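# Pack the microscope optics into the accessory tray

### The arm

A 6-joint arm with a two-finger parallel gripper is mounted at the origin on the work surface. World frame = base frame: x ahead of the robot, y to its left, z up, the work surface at z = 0. Lengths are in m, angles in rad, forces in N, time in s.
With the tool pointing down it reaches from about 0.275 to 0.85 m from the base axis. Payload 5.2 kg.
Tool frame: the origin (TCP) lies midway between the tips of the shut fingers; the grasp point (between the pads) lies 19 mm behind it (ctrl.grip_depth is the distance from the TCP to the grasp point, in m); z points along the fingers, y is the line along which they close (so a half turn about z gives the same grasp; the last joint's range is limited). The gripper opens to 85 mm and grips with 20 to 120 N. Pads are 22 mm wide; open, the fingers measure 114 mm over their backs; the gripper's body (76 mm by 85 mm) begins 54 mm behind the grasp point. The pads swing forward as they close: fully open they stand 13 mm farther back than shut.
Start: joints at [-1.532, 0.259, 1.535, -0, 1.348, -0.203], TCP at [0.132, -0.534, 0.231] pointing down, gripper open.
Joint ranges: [-3.14, 3.14], [-0.91, 2.08], [0.19, 2.58], [-1.22, 4.36], [0.22, 2.71], [-3.12, 3.12]. Speed limits (rad/s): [2.57, 2.57, 3.14, 3.14, 3.14, 3.14].

### API

Orientations are given as a 3x3 rotation matrix whose columns are the frame's x, y, z axes.
In Python, from bench import ctrl gives the robot as it stands.
- The arm moves only by the shell command python3 -m pendant 'ROWS' [FORCE]. ROWS is a JSON object of lists of equal length, an entry for each row: "travel": the shift along the tool's x, y, z in m, a list of three; "dr": the turn, a rotation vector about the tool's x, y, z in degrees, a list of three; "jaw": the opening in per cent of the stroke, from 0 (shut) to 100 (fully open). A call has 1 to 5 rows; each row shifts and turns the commanded pose from where the row before left it, along the tool's axes as they then stand; what a row does not reach is not made up. A row lasts 1/10 s, in which the tool goes at most 50 mm and 8.59 degrees, less where a joint would pass 70% of its speed; a pose out of reach is approached as far as the arm can. A call with a gripper value outside its range is refused whole. The fingers move at their own pace and stop on an object; FORCE is the grip in N (left out, the last holds). Time passes only in rows, so rows that do not move let the fingers close. It gives the time, the measured TCP pose, the force, the opening and the grip force at its end, in the units of the state.
- ctrl.read_state(): the state, without advancing time (a new reading comes with each control period).
- ctrl.camera(name): name is "scene" or "top" or "wrist"; returns the picture (420x560x3 uint8, blue, green, red); there is no depth.
- ctrl.camera_params(name): a dict with "fx", "fy", "cx", "cy" (pixels), "origin" and "rotation" of the camera in the world. Camera axes: x right, y up, looking along -z (the intrinsics and any distortion apply to the point x, -y, -z); pixel columns grow to the right and rows downward; lengths in m; the calibration is good to about 2 mm. A picture is of the moment at which its call begins: read the wrist's pose just before it. camera_params takes no time and is no camera call; for the wrist camera it gives the pose at the moment of the call.
- ctrl.finish_job(): hands the job in; it is judged then, once.
The state is a dict: "time_s": time; "joints": joint angles; "joint_vel": joint speeds; "tau": joint torques, N m; "tcp_pos": TCP position; "tool_rot": TCP orientation; "wrist_force": force on the tool from outside, world axes, zero at the start; "wrist_torque": the same for the moment, N m; "gripper_width": finger opening in m; "gripper_force": force on a finger pad.
Only numpy, scipy, OpenCV 4.12 (cv2) and the standard library are available. Lean on these libraries where they do the work, as an engineer would, in place of code of your own. Each camera call takes 0.05 s, during which the arm holds its last target. There are 200 camera calls.

### The job

Pack the microscope parts into the grey accessory tray: stand the tall slim objective upright in the small cup and the short stout objective upright in the large cup, without knocking either over, and put the filter ring on the notched seat and then the diffuser cap on the filter ring, each fully home with its lug down in the notch below. The eyepiece and the plain ring that has no lug do not belong: leave them standing where they are.

Things in the scene. Friction and masses are not known exactly. Their poses are not given: they have to be found in the camera images.
- filter_ring_center (a point): Filter ring, loose, dark grey metal, 28 mm high, 0.06 to 0.11 kg: foot 36 mm across, 8 mm high, with one lug 9 mm wide (1 to 7 mm up) along +x, its end 38 mm from the axis; flange 56 mm across (8 to 18 mm up); on top (18 to 28 mm) an open socket 41 mm across inside, 10 mm deep, wall 52 mm across outside, with a 16 mm wide notch at +x, right above its lug. Home: flange resting on the seat's wall. Point: on its axis, 14 mm above the underside; z up.
- diffuser_cap_center (a point): Diffuser cap, loose, dark grey metal, 22 mm high, 0.06 to 0.11 kg: foot 36 mm across, 8 mm high, with one lug 9 mm wide (1 to 7 mm up) along +x, its end 38 mm from the axis; round body 56 mm across (8 to 22 mm up), closed flat top with a white disc. Home: body resting on the filter ring's wall, its foot in the ring's socket, underside 6 mm above the ring's point. Point: on its axis, 11 mm above the underside; z up.
- slim_objective_center (a point): Tall slim microscope objective, loose, standing with its nose up: steel, 60 mm high, 28 mm across up to 42 mm, then tapering to 12 mm at the top. Point: on its axis, half-way up, 30 mm above the underside; z along its axis. 0.08 to 0.17 kg.
- stout_objective_center (a point): Short stout microscope objective, loose, standing with its nose up: steel, 38 mm high, 36 mm across up to 28 mm, then tapering to 26 mm at the top. Point: on its axis, half-way up, 19 mm above the underside; z along its axis. 0.08 to 0.17 kg.
- eyepiece_center (a point): Eyepiece, a look-alike that is not to be packed: 48 mm high, a steel tube 23 mm across with a black head 33 mm across on top. Point: on its axis, 24 mm above the underside.
- plain_ring_center (a point): Plain ring, a look-alike that is not to be packed: the same dark grey metal body as the filter ring but with an unbroken round wall: no lug and no notch. Point: on its axis, 14 mm above the underside.
- tray: Shallow grey accessory tray, fixed to the bench: 125 mm along its x, 330 mm along its y, walls 16 mm high and 4 mm thick, floor 4 mm thick. The seat and both cups stand on its floor in a row along its y, about 100 mm apart, in any order. Origin: centre of its underside, at bench height.
- seat: Notched seat, white, fixed in the tray: 3 mm floor, on it (3 to 13 mm up) a socket 41 mm across inside, 10 mm deep, wall 52 mm across outside, with a 16 mm wide notch at +x. Origin: centre of its underside, on the tray's floor; +x points from its centre to the notch. With the ring home, the ring's underside is 5 mm above this origin; with the cap home, the cap's is 25 mm above it.
- cup_small: Small cup, white, round, fixed in the tray: 48 mm across inside, 54 mm outside, floor 3 mm thick, rim 10 mm above the origin. Origin: centre of its underside, on the tray's floor.
- cup_large: Large cup, white, round, fixed in the tray: 60 mm across inside, 66 mm outside, floor 3 mm thick, rim 10 mm above the origin. Origin: centre of its underside, on the tray's floor.

How it is judged:
By the outcome, as a careful person would: the job done as asked, in the order asked, and still so for the second after the job is handed in, with the robot touching nothing.
It also fails if it takes over 112 s, if anything falls off the work surface, if the arm or the gripper's body presses on something with over 40 N, if the wrist force passes 120 N, or if a joint passes its speed limit or range.

## Working session

There is one attempt and no reset: what is moved stays moved. The work goes in short steps, Python scripts to look and compute and a shell command to move; the robot and the scene stay as the last step left them, time stands still between calls to the robot, and variables do not carry over. Pictures are saved under pics/ and viewed, at most 14 in all, crops included, and the job is handed in when it is done.

```bash
ls; mkdir -p pics
python3 - <<'E'
from bench import ctrl
import cv2,numpy as np
for n in("scene","top","wrist"):
    p=ctrl.camera_params(n);print(n,{k:np.round(v,4).tolist() if not np.isscalar(v) else v for k,v in p.items()})
    cv2.imwrite(f"pics/{n}0.png",ctrl.camera(n))
print(ctrl.read_state()["time_s"], ctrl.read_state()["tool_rot"])
E
```

```text
pics
scene {'fx': 517.2416245696377, 'fy': 517.2416245696377, 'cx': 269.62546252554483, 'cy': 212.79002695888244, 'origin': [1.3515, 0.1589, 0.7277], 'rotation': [[-0.2092, -0.623, 0.7537], [0.9779, -0.1296, 0.1642], [-0.0046, 0.7714, 0.6363]]}
top {'fx': 491.6653168652431, 'fy': 491.6653168652431, 'cx': 279.8376814100106, 'cy': 215.8999731633087, 'origin': [0.3741, 0.0116, 1.157], 'rotation': [[-0.0211, 0.9862, -0.1644], [-0.9998, -0.0205, 0.0051], [0.0016, 0.1645, 0.9864]]}
wrist {'fx': 322.1003508022772, 'fy': 322.1003508022772, 'cx': 282.4221699501687, 'cy': 207.60863283038447, 'origin': [0.2067, -0.5159, 0.3734], 'rotation': [[0.2395, 0.9256, 0.2933], [-0.9709, 0.2287, 0.0709], [-0.0014, -0.3017, 0.9534]]}
0.15 [[ 9.70904356e-01  2.39467596e-01 -4.30248472e-05]
 [ 2.39467414e-01 -9.70903362e-01  1.42071019e-03]
 [ 2.98441085e-04 -1.38967676e-03 -9.99998990e-01]]
```

View pics/top0.png

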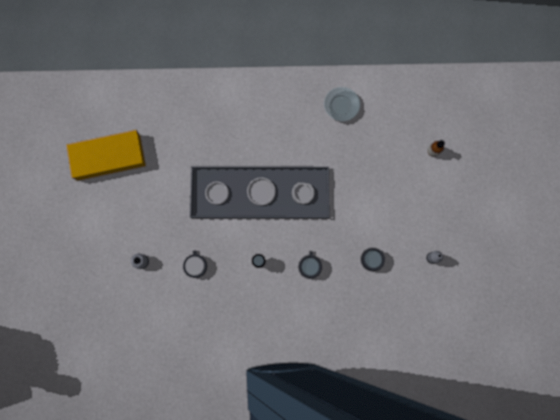

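View pics/scene0.png

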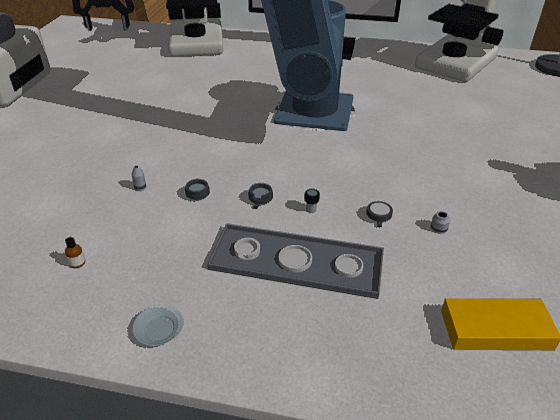

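The top view shows, left to right: stout objective (140,261), cap (195,265), eyepiece (258,260), filter ring with its lug up (311,266), plain ring (373,259) and slim objective (434,257). In the tray, the middle one (262,191) is the large cup. I'll enlarge the tray and the parts.

Run:
```python
import cv2,numpy as np
t=cv2.imread("pics/top0.png")
a=cv2.resize(t[160:225,185:335],(800,347),interpolation=cv2.INTER_CUBIC)
b=cv2.resize(t[245:285,170:330],(800,200),interpolation=cv2.INTER_CUBIC)
cv2.imwrite("pics/crop1.png",cv2.convertScaleAbs(np.vstack([a,b]),alpha=1.4))
```

```text
(no output)
```

View pics/crop1.png

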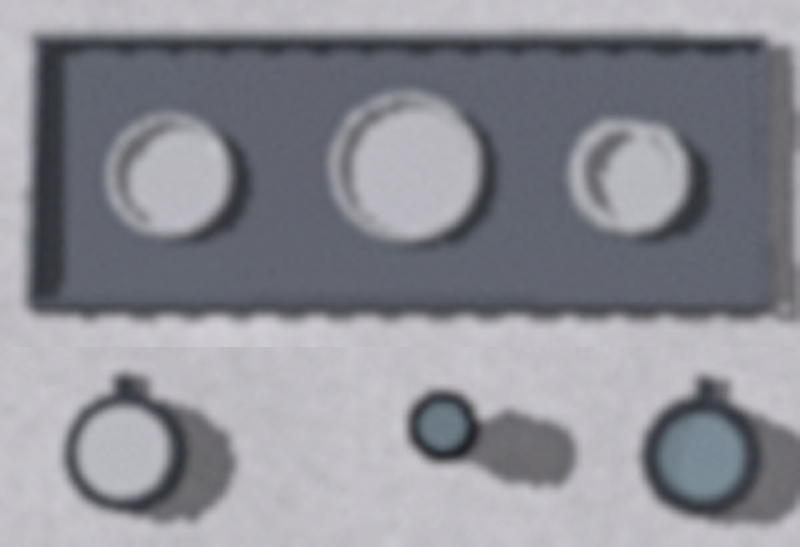

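Left cup (217,193) is the small cup, the middle one (262,191) is the large cup, and right (303,193) is the seat, its notch up and slightly right. Next, a helper file and rough positions from the top view.

```bash
cat > h.py <<'E'
from bench import ctrl
import cv2,numpy as np
def pix2plane(p,uv,z):
    uv=np.atleast_2d(np.asarray(uv,float))
    d=np.c_[(uv[:,0]-p["cx"])/p["fx"],-(uv[:,1]-p["cy"])/p["fy"],-np.ones(len(uv))]@np.asarray(p["rotation"]).T
    o=np.asarray(p["origin"]); return o+d*((z-o[2])/d[:,2])[:,None]
def proj(p,P):
    c=(np.asarray(P)-p["origin"])@np.asarray(p["rotation"])
    return np.array([p["cx"]-p["fx"]*c[0]/c[2],p["cy"]+p["fy"]*c[1]/c[2]])
def togo(x,y,z):
    s=ctrl.read_state(); d=np.array([x,y,z])-s["tcp_pos"]
    print("tool travel",np.round(np.array(s["tool_rot"]).T@d,4))
def wrist(name):
    p=ctrl.camera_params("wrist"); im=ctrl.camera("wrist"); cv2.imwrite(f"pics/{name}.png",im); np.save(f"pics/{name}.npy",p,allow_pickle=True); return p,im
def load(name): return np.load(f"pics/{name}.npy",allow_pickle=True).item(), cv2.imread(f"pics/{name}.png")
E
python3 - <<'E'
from h import *
p=ctrl.camera_params("top")
for n,uv,z in [("stout",(140,261),.03),("cap",(195,265.5),.022),("eye",(258,260.5),.048),("ring",(311,266.5),.028),("plain",(373,259),.028),("slim",(434,257),.04),("small",(217,193),.014),("large",(262,191),.014),("seat",(303,193),.017)]:
    print(n,np.round(pix2plane(p,uv,z)[0],3), proj(ctrl.camera_params("wrist"),pix2plane(p,uv,z)[0]).round())
E
python3 -m pendant '{"travel":[[0.04,-0.02,0],[0.04,-0.03,0],[0.04,-0.05,0],[0.02,-0.05,0],[0,-0.05,0]],"dr":[[0,0,7],[0,0,6.85],[0,0,0],[0,0,0],[0,0,0]],"jaw":[100,100,100,100,100]}' 30
```

```text
stout [0.464 0.328 0.03 ] [-988. -689.]
cap [0.452 0.203 0.022] [-688. -547.]
eye [0.458 0.057 0.048] [-533. -552.]
ring [ 0.443 -0.063  0.028] [-259. -396.]
plain [ 0.457 -0.206  0.028] [ -49. -353.]
slim [ 0.458 -0.342  0.04 ] [ 133. -311.]
small [0.623 0.154 0.014] [-741. -996.]
large [0.625 0.047 0.014] [-515. -911.]
seat [ 0.618 -0.05   0.017] [-329. -821.]
time_s: 0.65
tcp_pos: [0.2532, -0.3333, 0.2309]
tool_rot: [[1.0, 0.002, 0.001], [0.002, -1.0, 0.001], [0.001, -0.001, -1.0]]
wrist_force: [0.8, 0.1, 0.4]
gripper_width: 0.0851
gripper_force: 0.0
```

```bash
python3 -m pendant '{"travel":[[0.05,-0.01,0],[0.045,-0.025,0],[0.045,-0.025,0],[0.04,-0.03,0.0],[0.03,-0.03,0.0]],"dr":[[0,0,0],[0,0,0],[0,0,0],[0,0,0],[0,0,0]],"jaw":[100,100,100,100,100]}'
python3 -m pendant '{"travel":[[0.03,-0.045,0.0],[0.03,-0.045,0.01],[0,-0.035,0.01],[0,-0.035,0.01],[0,0,0]],"dr":[[0,0,0],[0,0,0],[0,0,0],[0,0,0],[0,0,0]],"jaw":[100,100,100,100,100]}'
python3 -c "
from h import *
wrist('w1')"
```

```text
time_s: 1.15
tcp_pos: [0.4601, -0.2151, 0.2311]
tool_rot: [[1.0, 0.001, 0.0], [0.001, -1.0, 0.0], [0.0, -0.0, -1.0]]
wrist_force: [0.2, -0.7, -0.0]
gripper_width: 0.0858
gripper_force: 0.0
time_s: 1.65
tcp_pos: [0.5116, -0.0596, 0.2004]
tool_rot: [[1.0, 0.004, -0.004], [0.005, -1.0, 0.003], [-0.004, -0.003, -1.0]]
wrist_force: [-0.5, -0.9, 0.2]
gripper_width: 0.0854
gripper_force: 0.0
```

View pics/w1.png

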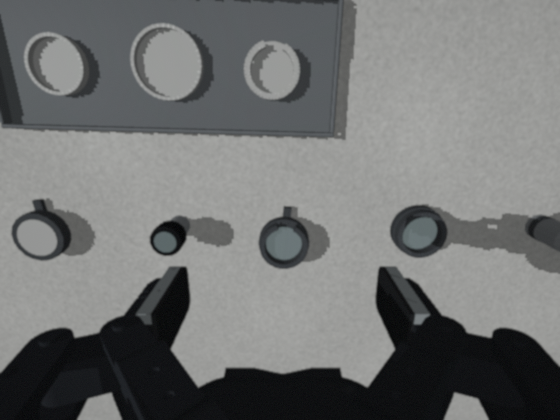

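Seat (272,70) with its notch up-right (~285,48), large cup (168,62), small cup (57,64), ring (284,242) with lug at (289,212), cap (40,235), plain ring (418,231). All of them are clear, so I'll fit them now.

Run:
```python
from h import *
p,im=load('w1'); g=cv2.cvtColor(im,cv2.COLOR_BGR2GRAY)
print("row 242",g[242,245:335:3]); print("row 70",g[70,232:312:3]); print("col 289",g[195:275:3,289])
print("row235",g[235,0:110:4]); print("hsv",cv2.cvtColor(im,cv2.COLOR_BGR2HSV)[[242,242,242],[284,262,320]])
w=((g>125)*255).astype(np.uint8)
for nm,(x,y) in dict(small=(57,64),large=(168,62),seat=(272,70)).items():
    r=w.copy(); m=np.zeros_like(r); cv2.circle(m,(x,y),52,255,-1); r&=m; r[128:]=0
    c=max(cv2.findContours(r,0,1)[0],key=cv2.contourArea); h=cv2.convexHull(c)
    e=cv2.fitEllipse(h); print(nm,np.round(e[0],1),np.round(e[1],1),round(cv2.contourArea(c)))
    for z in(.009,.014,.017): print(z,pix2plane(p,e[0],z)[0].round(4)[:2],end=' ')
    q=pix2plane(p,h[:,0],.017 if nm=='seat' else .014); print((q.max(0)-q.min(0))[:2].round(4))
c1=cv2.resize(im[30:110,230:320],(675,600),interpolation=cv2.INTER_CUBIC)
cv2.imwrite("pics/c_seat.png",c1)
```

```text
row 242 [161 156 152 159 146  59  59  88 107 106 113 116 115 116 114 115 115 114
 115  71  57  57 100  98  99  98  99 102 122 156]
row 70 [ 92  93  94  92 135 154 116  96  97 119 152 153 154 153 155 154 154 153
 153 153 149 153 145  58  56  57  70]
col 289 [159 158 162 159  62  57  60  56  36  57  58 102 115 115 115 115 115 115
 115 114 115 102  41  56  88 158 157]
row235 [157 153 159  90  90 149 149 149 149 150 149 150 150 150  84  56  26  25
  90  95  94  95  95  95 150 158 157 154]
hsv [[ 95  27 121]
 [105  25  62]
 [ 50   8  99]]
small [53.  63.2] [53.9 67.2] 2776
0.009 [0.6256 0.1597] 0.014 [0.6251 0.1564] 0.017 [0.6247 0.1544] [0.0535 0.0542]
large [165.2  61.3] [68.7 78.9] 4174
0.009 [0.6277 0.0523] 0.014 [0.6271 0.0506] 0.017 [0.6268 0.0496] [0.0654 0.0658]
seat [271.2  69. ] [55.6 59.3] 2502
0.009 [ 0.6214 -0.0485] 0.014 [ 0.6209 -0.0486] 0.017 [ 0.6206 -0.0487] [0.0492 0.0507]
```

Run:
```python
from h import *
p,im=load('w1'); g=cv2.cvtColor(im,cv2.COLOR_BGR2GRAY)
def warp(c,z,s=0.00025,n=300,half=.0375):
    # orthorectify a plane patch: columns = -y, rows = -x
    k=np.array([[1,1],[1,-1],[-1,-1],[-1,1]])*half
    src=np.float32([proj(p,[c[0]+a,c[1]+b,z]) for a,b in k])
    M=cv2.getPerspectiveTransform(src,np.float32([[0,0],[n,0],[n,n],[0,n]])); return cv2.warpPerspective(im,M,(n,n),flags=cv2.INTER_CUBIC)
rc=pix2plane(p,(284,241),.02)[0]; cc=pix2plane(p,(41,235),.02)[0]; print(rc,cc)
cv2.imwrite("pics/c2.png",np.hstack([cv2.resize(warp((.6206,-.0487),.017),(400,400)),cv2.resize(warp(rc[:2],.012),(400,400))]))
# ring: dark mask w/o shadow, filled
def fit(x,y,z,r0):
    d=((g<78)*255).astype(np.uint8); m=np.zeros_like(d); cv2.circle(m,(x,y),38,255,-1); d&=m
    c=max(cv2.findContours(d,0,1)[0],key=cv2.contourArea)
    f=np.zeros_like(d); cv2.drawContours(f,[c],-1,255,-1)
    b=cv2.morphologyEx(f,cv2.MORPH_OPEN,cv2.getStructuringElement(2,(25,25)))
    c=max(cv2.findContours(b,0,1)[0],key=cv2.contourArea); q=pix2plane(p,c[:,0],z)
    (cx,cy),r=cv2.minEnclosingCircle((q[:,:2]*1000).astype(np.float32)); mean=cv2.fitEllipse((q[:,:2]*1000).astype(np.float32))
    lug=cv2.morphologyEx(f&~b,cv2.MORPH_OPEN,np.ones((3,3),np.uint8)); lc=max(cv2.findContours(lug,0,1)[0],key=cv2.contourArea)
    lp=pix2plane(p,lc[:,0],.007); print(np.round(mean,1).tolist() if 0 else mean, (cx,cy,r),"lug",lp[:,:2].min(0),lp[:,:2].max(0),lp[:,:2].mean(0))
fit(284,241,.018,28); fit(284,241,.028,28); fit(41,235,.022,28)
```

```text
[ 0.44750544 -0.06173332  0.02      ] [0.45304451 0.20202419 0.02      ]
((444.8641662597656, -61.77770233154297), (53.633113861083984, 60.0602912902832), 86.41790008544922) (445.2209777832031, -61.18425750732422, 30.545461654663086) lug [ 0.4718166  -0.06823689] [ 0.48227033 -0.06155332] [ 0.47712923 -0.06511174]
((449.3135070800781, -61.73323440551758), (51.98259735107422, 58.211978912353516), 86.41790008544922) (449.6593322753906, -61.157936096191406, 29.605438232421875) lug [ 0.4718166  -0.06823689] [ 0.48227033 -0.06155332] [ 0.47712923 -0.06511174]
((454.2408752441406, 199.53005981445312), (53.45656967163086, 64.79061126708984), 27.809173583984375) (454.2245178222656, 199.4401092529297, 32.25948715209961) lug [0.47842929 0.19935788] [0.48880604 0.21227787] [0.48327455 0.20585059]
```

View pics/c2.png

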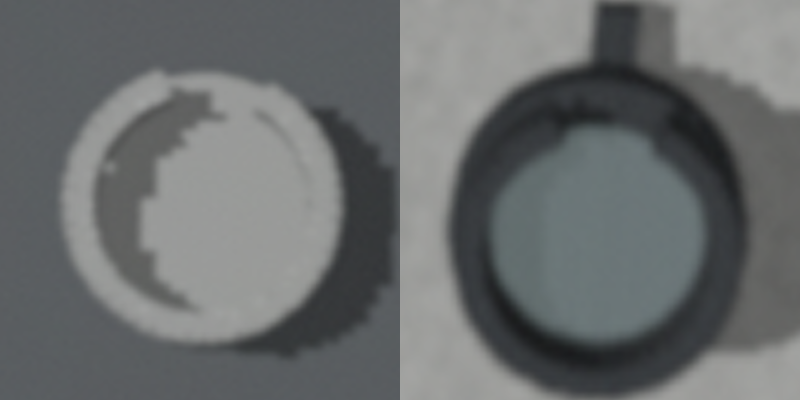

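The left crop shows the seat centred at (203,204) with its notch about 8.5° to the right (yaw ≈ -8.5°). The right crop shows the ring with its lug about 5.5° right (yaw ≈ -6°). Next, look from straight above the ring.

```bash
python3 -m pendant '{"travel":[[-0.035,0,0],[-0.04,0,0],[-0.04,0,0],[-0.035,0,0],[0,0,0]],"dr":[[0,0,0],[0,0,0],[0,0,0],[0,0,0],[0,0,0]],"jaw":[100,100,100,100,100]}'
cat >> h.py <<'E'
def ortho(p,im,c,z,name,half=.0375,n=400):
    k=np.array([[1,1],[1,-1],[-1,-1],[-1,1]])*half
    src=np.float32([proj(p,[c[0]+a,c[1]+b,z]) for a,b in k])
    M=cv2.getPerspectiveTransform(src,np.float32([[0,0],[n,0],[n,n],[0,n]])); r=cv2.warpPerspective(im,M,(n,n),flags=cv2.INTER_CUBIC)
    return r
def ringfit(p,g,c,z,zl=.004,thr=78):
    # dark disc of the loose ring/cap: centre (world), diameters, lug yaw
    x,y=np.int32(proj(p,[*c,.015])); d=((g<thr)*255).astype(np.uint8); m=np.zeros_like(d); s=p["fx"]/np.linalg.norm(np.r_[c,0]-p["origin"])
    cv2.circle(m,(int(x),int(y)),int(.043*s),255,-1); d&=m
    k=max(cv2.findContours(d,0,1)[0],key=cv2.contourArea); f=np.zeros_like(d); cv2.drawContours(f,[k],-1,255,-1)
    w=int(.03*s)|1; b=cv2.morphologyEx(f,cv2.MORPH_OPEN,cv2.getStructuringElement(2,(w,w)))
    k=max(cv2.findContours(b,0,1)[0],key=cv2.contourArea); q=pix2plane(p,k[:,0],z)[:,:2]*1000
    e=cv2.fitEllipse(q.astype(np.float32)); C=np.array(e[0])/1000
    yy,xx=np.nonzero(f); P=pix2plane(p,np.c_[xx,yy],zl)[:,:2]-C; r=np.hypot(*P.T); L=P[(r>.031)&(r<.037)]
    t=L.mean(0); print("centre",C.round(4),"diam",np.round(e[1],1),"lug yaw",np.degrees(np.arctan2(t[1],t[0])).round(1),"n",len(L),"rmax",r.max().round(4)); return C
E
python3 - <<'E'
from h import *
p,im=wrist('w2'); g=cv2.cvtColor(im,cv2.COLOR_BGR2GRAY); print(p["origin"])
for z in(.018,.028): ringfit(p,g,(.446,-.0617),z,.007)
ringfit(p,g,(.453,.201),.022,.007)
cv2.imwrite("pics/c3.png",im)
print(ctrl.read_state()["tcp_pos"])
E
```

```text
time_s: 2.2
tcp_pos: [0.3595, -0.0642, 0.2022]
tool_rot: [[1.0, -0.002, -0.002], [-0.002, -1.0, -0.0], [-0.002, 0.0, -1.0]]
wrist_force: [0.4, -0.3, 0.0]
gripper_width: 0.0856
gripper_force: 0.0
[ 0.43700252 -0.06506531  0.3448931 ]
centre [ 0.4443 -0.0619] diam [53.7 54.5] lug yaw -5.5 n 57 rmax 0.0373
centre [ 0.4441 -0.062 ] diam [52.1 52.8] lug yaw -5.4 n 58 rmax 0.0375Traceback (most recent call last):
  File "<stdin>", line 4, in <module>
  File "h.py", line 27, in ringfit
    k=max(cv2.findContours(b,0,1)[0],key=cv2.contourArea); q=pix2plane(p,k[:,0],z)[:,:2]*1000
ValueError: max() iterable argument is empty
```

```bash
python3 -m pendant '{"travel":[[0.03,-0.002,0.02],[0.03,0,0.03],[0.0245,0,0.04],[0,0,0.04],[0,0,0.03]],"dr":[[0,0,0],[0,0,0],[0,0,0],[0,0,0],[0,0,0]],"jaw":[100,100,100,100,100]}'
python3 -m pendant '{"travel":[[0,0,0.02],[0,0,0.01],[0,0,0.01],[0,0,0],[0,0,0]],"dr":[[0,0,0],[0,0,0],[0,0,0],[0,0,0],[0,0,0]],"jaw":[100,100,100,100,100]}' 30
python3 -c "
from h import *
togo(.4443,-.062,.002)"
```

```text
time_s: 2.75
tcp_pos: [0.4491, -0.0628, 0.0399]
tool_rot: [[1.0, -0.0, -0.0], [-0.0, -1.0, 0.0], [-0.0, -0.0, -1.0]]
wrist_force: [-0.2, 0.6, -0.1]
gripper_width: 0.0858
gripper_force: 0.0
time_s: 3.25
tcp_pos: [0.4485, -0.0625, 0.0028]
tool_rot: [[1.0, -0.0, 0.001], [-0.0, -1.0, -0.0], [0.001, 0.0, -1.0]]
wrist_force: [-0.6, 0.8, -0.1]
gripper_width: 0.0853
gripper_force: 0.0
tool travel [-0.0042 -0.0005  0.0008]
```

```bash
python3 -m pendant '{"travel":[[-0.004,0,0.001],[0,0,0],[0,0,0],[0,0,0],[0,0,0]],"dr":[[0,0,0],[0,0,0],[0,0,0],[0,0,0],[0,0,0]],"jaw":[100,60,60,50,50]}' 35
python3 -m pendant '{"travel":[[0,0,0],[0,0,0],[0,0,0],[0,0,0],[0,0,0]],"dr":[[0,0,0],[0,0,0],[0,0,0],[0,0,0],[0,0,0]],"jaw":[40,40,40,40,40]}'
```

```text
time_s: 3.75
tcp_pos: [0.4438, -0.0621, 0.0021]
tool_rot: [[1.0, 0.0, 0.001], [0.0, -1.0, -0.0], [0.001, 0.0, -1.0]]
wrist_force: [-3.0, 0.9, 8.9]
gripper_width: 0.0546
gripper_force: 35.3
time_s: 4.25
tcp_pos: [0.4438, -0.0622, 0.0021]
tool_rot: [[1.0, 0.0, 0.001], [0.0, -1.0, -0.0], [0.001, 0.0, -1.0]]
wrist_force: [-3.0, -0.9, 8.0]
gripper_width: 0.0542
gripper_force: 35.3
```

```bash
python3 -m pendant '{"travel":[[0,0,-0.01],[0,0,-0.03],[0,0,-0.04],[0.01,-0.003,-0.01],[0.03,-0.005,0]],"dr":[[0,0,0],[0,0,0],[0,0,0],[0,0,0],[0,0,0]],"jaw":[40,40,40,40,40]}'
python3 -m pendant '{"travel":[[0.03,-0.005,0],[0.02,0,0],[0.01,0,0],[0,0,0],[0,0,0]],"dr":[[0,0,3],[0,0,0],[0,0,0],[0,0,0],[0,0,0]],"jaw":[40,40,40,40,40]}'
python3 -c "
from h import *
p,im=wrist('w3');print(p['origin'])"
```

```text
time_s: 4.75
tcp_pos: [0.4836, -0.0543, 0.0942]
tool_rot: [[1.0, -0.001, 0.003], [-0.001, -1.0, -0.001], [0.003, 0.001, -1.0]]
wrist_force: [0.9, -0.9, -0.8]
gripper_width: 0.055
gripper_force: 37.5
time_s: 5.25
tcp_pos: [0.5424, -0.0505, 0.091]
tool_rot: [[0.999, -0.052, -0.002], [-0.052, -0.999, 0.0], [-0.002, -0.0, -1.0]]
wrist_force: [-0.3, 0.7, -0.3]
gripper_width: 0.0543
gripper_force: 37.5
[ 0.61981071 -0.05526771  0.23371569]
```

View pics/w3.png

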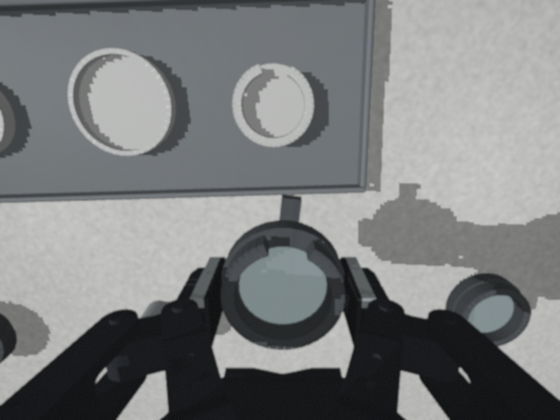

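The ring is held level at (284,285) with its lug at (290,207). The seat is at (273,104) with its notch up and slightly right. Measure both.

Run:
```python
from h import *
p,im=load('w3'); g=cv2.cvtColor(im,cv2.COLOR_BGR2GRAY)
w=((g>125)*255).astype(np.uint8); m=np.zeros_like(w); cv2.circle(m,(273,104),55,255,-1); w&=m
c=max(cv2.findContours(w,0,1)[0],key=cv2.contourArea); e=cv2.fitEllipse(cv2.convexHull(c)); S=pix2plane(p,e[0],.016)[0][:2]
q=pix2plane(p,c[:,0],.016); print("seat",S.round(4),(q.max(0)-q.min(0)).round(4)[:2])
# lug: dark pixels above the flange
ys,xs=np.nonzero((g[196:222,270:315]<70)); L=pix2plane(p,np.c_[xs+270,ys+196],.089+.007)
# inner socket floor (teal) at z=.089+.018
hsv=cv2.cvtColor(im,cv2.COLOR_BGR2HSV); t=((hsv[...,1]>18)&(g>95)).astype(np.uint8)*255; t[:235]=0;t[335:]=0;t[:,:230]=0;t[:,340:]=0
k=max(cv2.findContours(t,0,1)[0],key=cv2.contourArea); ee=cv2.fitEllipse(k); R=pix2plane(p,ee[0],.089+.018)[0][:2]
print("socket floor",ee,R.round(4)); 
rows=[(r,np.nonzero(g[r,255:330]<70)[0]+255) for r in range(198,222,4)]
for r,x in rows: print(r,x.min(),x.max(),pix2plane(p,[((x.min()+x.max())/2,r)],.096)[0][:2].round(4))
s=ctrl.read_state();print(s["tcp_pos"].round(4) if hasattr(s["tcp_pos"],'round') else s["tcp_pos"])
o=np.vstack([ortho(p,im,S,.017,''),]); cv2.imwrite("pics/c4.png",np.hstack([o,ortho(p,im,R,.107,'')]))
```

```text
seat [ 0.6208 -0.0486] [0.0524 0.053 ]
socket floor ((282.7682189941406, 285.8539733886719), (75.1424560546875, 85.66443634033203), 84.52491760253906) [ 0.5428 -0.0514]
198 284 299 [ 0.5802 -0.0572]Traceback (most recent call last):
  File "<stdin>", line 13, in <module>
    return umr_minimum(a, axis, None, out, keepdims, initial, where)
ValueError: zero-size array to reduction operation minimum which has no identity
```

```bash
python3 -m pendant '{"travel":[[0.03,-0.003,0],[0.03,-0.003,0.01],[0.018,-0.001,0.03],[0,0,0.02],[0,0,0]],"dr":[[0,0,0],[0,0,0],[0,0,0],[0,0,0],[0,0,0]],"jaw":[40,40,40,40,40]}'
python3 -m pendant '{"travel":[[0,0,0],[0,0,0]],"dr":[[0,0,0],[0,0,0]],"jaw":[40,40]}'
python3 -c "
from h import *
togo(.6204,-.0477,.011)"
```

```text
time_s: 5.8
tcp_pos: [0.6185, -0.0471, 0.0279]
tool_rot: [[0.999, -0.052, -0.008], [-0.052, -0.999, 0.002], [-0.008, -0.001, -1.0]]
wrist_force: [-0.5, 0.0, -1.2]
gripper_width: 0.0544
gripper_force: 37.5
time_s: 6.0
tcp_pos: [0.6221, -0.048, 0.0327]
tool_rot: [[0.999, -0.052, 0.002], [-0.052, -0.999, -0.0], [0.002, 0.0, -1.0]]
wrist_force: [0.1, 0.2, 0.2]
gripper_width: 0.0547
gripper_force: 37.5
tool travel [-0.0017 -0.0002  0.0217]
```

```bash
python3 -m pendant '{"travel":[[-0.0017,0,0.005],[0,0,0.004],[0,0,0],[0,0,0],[0,0,0]],"dr":[[0,0,0],[0,0,0],[0,0,0],[0,0,0],[0,0,0]],"jaw":[40,40,40,40,40]}'
python3 -m pendant '{"travel":[[0,0,0.003],[0,0,0.003],[0,0,0.002],[0,0,0],[0,0,0]],"dr":[[0,0,0],[0,0,0],[0,0,0],[0,0,0],[0,0,0]],"jaw":[40,40,40,40,40]}'
python3 -c "
from h import *
togo(.6204,-.0477,.011)"
```

```text
time_s: 6.5
tcp_pos: [0.6203, -0.0476, 0.0224]
tool_rot: [[0.999, -0.052, 0.0], [-0.052, -0.999, -0.0], [0.0, 0.0, -1.0]]
wrist_force: [-0.3, 0.2, -1.4]
gripper_width: 0.0546
gripper_force: 37.5
time_s: 7.0
tcp_pos: [0.6201, -0.0476, 0.0141]
tool_rot: [[0.999, -0.052, -0.0], [-0.052, -0.999, 0.0], [-0.0, -0.0, -1.0]]
wrist_force: [-0.1, 0.2, -0.7]
gripper_width: 0.0545
gripper_force: 37.5
tool travel [0.0003 0.0001 0.0031]
```

```bash
python3 -m pendant '{"travel":[[0,0,0.002],[0,0,0.001],[0,0,0.001],[0,0,0],[0,0,0]],"dr":[[0,0,0],[0,0,0],[0,0,0],[0,0,0],[0,0,0]],"jaw":[40,40,40,40,40]}'
python3 -m pendant '{"travel":[[0,0,0],[0,0,0],[0,0,0],[0,0,0],[0,0,0]],"dr":[[0,0,0],[0,0,0],[0,0,0],[0,0,0],[0,0,0]],"jaw":[70,80,85,85,85]}'
```

```text
time_s: 7.5
tcp_pos: [0.6202, -0.0477, 0.0112]
tool_rot: [[0.999, -0.052, 0.0], [-0.052, -0.999, -0.0], [0.0, 0.0, -1.0]]
wrist_force: [-1.7, 0.8, 5.7]
gripper_width: 0.0544
gripper_force: 38.2
time_s: 8.0
tcp_pos: [0.6201, -0.0476, 0.0101]
tool_rot: [[0.999, -0.052, -0.0], [-0.052, -0.999, 0.0], [-0.0, -0.0, -1.0]]
wrist_force: [-0.2, 0.0, 0.4]
gripper_width: 0.0726
gripper_force: 0.0
```

```bash
python3 -m pendant '{"travel":[[0,0,-0.02],[0,0,-0.035],[0,0,-0.03],[-0.03,0,-0.01],[-0.05,0,0]],"dr":[[0,0,0],[0,0,0],[0,0,0],[0,0,-3],[0,0,0]],"jaw":[100,100,100,100,100]}'
python3 -m pendant '{"travel":[[0,0,0],[0,0,0]],"dr":[[0,0,0],[0,0,0]],"jaw":[100,100]}'
python3 -c "
from h import *
p,im=wrist('w4');print(p['origin'])
o=ortho(p,im,(.62,-.048),.027,'');cv2.imwrite('pics/c5.png',o)
g=cv2.cvtColor(im,cv2.COLOR_BGR2GRAY)
x,y=proj(p,[.62,-.048,.027]);print(x,y)
cv2.imwrite('pics/c5.png',np.hstack([o,cv2.resize(im[0:210,170:380],(400,400))]))
"
```

```text
time_s: 8.5
tcp_pos: [0.5434, -0.047, 0.1076]
tool_rot: [[1.0, 0.002, 0.008], [0.002, -1.0, -0.002], [0.008, 0.002, -1.0]]
wrist_force: [-0.0, -0.7, 0.2]
gripper_width: 0.0854
gripper_force: 0.0
time_s: 8.7
tcp_pos: [0.5388, -0.0458, 0.1053]
tool_rot: [[1.0, -0.0, -0.001], [-0.0, -1.0, 0.0], [-0.001, -0.0, -1.0]]
wrist_force: [0.2, -0.4, 0.7]
gripper_width: 0.0853
gripper_force: 0.0
[ 0.61619783 -0.04655962  0.24805516]
284.7107865436416 99.17447376919293
```

View pics/c5.png

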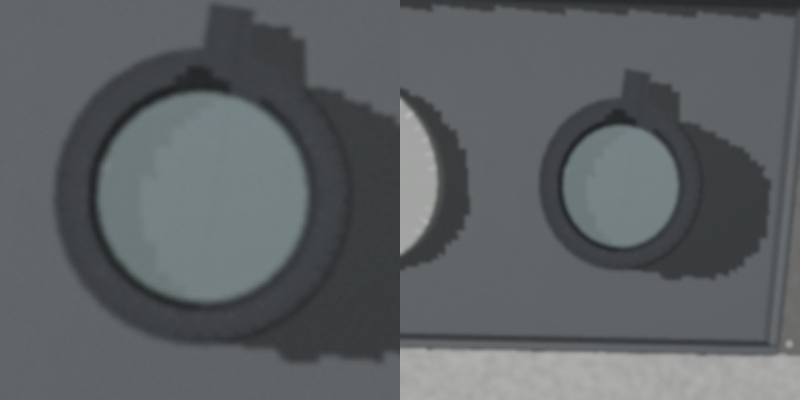

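The ring is home on the seat: centre (203,196) in the ortho view, lug in the notch at yaw ≈ -8.3°. Next, the cap.

```bash
python3 -m pendant '{"travel":[[0,0,-0.04],[-0.03,-0.03,-0.03],[-0.03,-0.04,-0.02],[-0.03,-0.04,0],[-0.03,-0.04,0]],"dr":[[0,0,0],[0,0,0],[0,0,0],[0,0,0],[0,0,0]],"jaw":[100,100,100,100,100]}'
python3 -m pendant '{"travel":[[-0.025,-0.045,0],[-0.017,-0.041,0],[0,-0.01,0],[0,0,0],[0,0,0]],"dr":[[0,0,0],[0,0,0],[0,0,0],[0,0,0],[0,0,0]],"jaw":[100,100,100,100,100]}'
python3 - <<'E'
from h import *
p,im=wrist('w5'); g=cv2.cvtColor(im,cv2.COLOR_BGR2GRAY); print(p["origin"],proj(p,[.453,.201,.02]))
cv2.imwrite("pics/c6.png",im)
C=ringfit(p,g,(.453,.201),.022,.007)
togo(C[0],C[1],.002)
E
```

```text
time_s: 9.25
tcp_pos: [0.4249, 0.101, 0.1942]
tool_rot: [[1.0, -0.001, 0.004], [-0.001, -1.0, 0.0], [0.004, -0.0, -1.0]]
wrist_force: [1.2, 1.2, -0.8]
gripper_width: 0.0853
gripper_force: 0.0
time_s: 9.75
tcp_pos: [0.3837, 0.1943, 0.1929]
tool_rot: [[1.0, 0.001, 0.001], [0.001, -1.0, -0.0], [0.001, 0.0, -1.0]]
wrist_force: [0.1, 0.3, -0.5]
gripper_width: 0.0852
gripper_force: 0.0
[0.46077951 0.19377687 0.33586488] [274.59410853 114.61371826]
centre [0.4514 0.2046] diam [53.1 53.9] lug yaw 5.3 n 61 rmax 0.0371
tool travel [ 0.0677 -0.0109  0.1908]
```

View pics/c6.png

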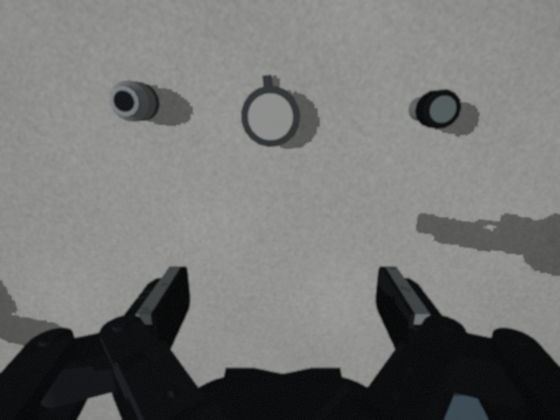

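The cap is at (271,116) with its lug at (268,80). The stout objective is at (135,101) and the eyepiece at (437,110). The fit gives the cap at (0.4514,0.2046), consistent with its size. Pick the cap.

```bash
python3 -m pendant '{"travel":[[0.03,-0.006,0.02],[0.03,-0.005,0.035],[0.008,0,0.045],[0,0,0.04],[0,0,0.025]],"dr":[[0,0,0],[0,0,0],[0,0,0],[0,0,0],[0,0,0]],"jaw":[100,100,100,100,100]}' 35
python3 -m pendant '{"travel":[[0,0,0.01],[0,0,0.01],[0,0,0.005],[0,0,0],[0,0,0]],"dr":[[0,0,0],[0,0,0],[0,0,0],[0,0,0],[0,0,0]],"jaw":[100,100,100,100,100]}' 35
python3 -c "
from h import *
togo(.4514,.2046,.002)"
```

```text
time_s: 10.3
tcp_pos: [0.45, 0.2034, 0.0245]
tool_rot: [[1.0, -0.003, -0.004], [-0.003, -1.0, -0.001], [-0.004, 0.001, -1.0]]
wrist_force: [-0.1, 0.7, -0.5]
gripper_width: 0.0854
gripper_force: 0.0
time_s: 10.8
tcp_pos: [0.451, 0.2058, 0.0036]
tool_rot: [[1.0, 0.0, 0.002], [0.0, -1.0, 0.0], [0.002, -0.0, -1.0]]
wrist_force: [0.1, -0.0, 0.0]
gripper_width: 0.0853
gripper_force: 0.0
tool travel [0.0004 0.0012 0.0016]
```

```bash
python3 -m pendant '{"travel":[[0.0004,0.001,0.0015],[0,0,0],[0,0,0],[0,0,0],[0,0,0]],"dr":[[0,0,0],[0,0,0],[0,0,0],[0,0,0],[0,0,0]],"jaw":[100,70,60,50,40]}'
python3 -m pendant '{"travel":[[0,0,0],[0,0,0],[0,0,0],[0,0,0]],"dr":[[0,0,0],[0,0,0],[0,0,0],[0,0,0]],"jaw":[40,40,40,40]}'
python3 -m pendant '{"travel":[[0,0,-0.01],[0,0,-0.03],[0,0,-0.04],[0,0,-0.03],[0,0,-0.01]],"dr":[[0,0,0],[0,0,0],[0,0,0],[0,0,0],[0,0,0]],"jaw":[40,40,40,40,40]}'
```

```text
time_s: 11.3
tcp_pos: [0.4508, 0.2048, 0.0019]
tool_rot: [[1.0, 0.0, 0.001], [0.0, -1.0, 0.0], [0.001, -0.0, -1.0]]
wrist_force: [-1.2, -0.7, 5.5]
gripper_width: 0.0549
gripper_force: 36.1
time_s: 11.7
tcp_pos: [0.4507, 0.2048, 0.0018]
tool_rot: [[1.0, 0.0, 0.001], [0.0, -1.0, 0.0], [0.001, -0.0, -1.0]]
wrist_force: [-1.8, -0.4, 5.9]
gripper_width: 0.0545
gripper_force: 36.1
time_s: 12.2
tcp_pos: [0.4525, 0.2051, 0.1249]
tool_rot: [[1.0, 0.0, 0.006], [0.0, -1.0, 0.001], [0.006, -0.001, -1.0]]
wrist_force: [0.5, -0.3, -1.3]
gripper_width: 0.0544
gripper_force: 37.3
```

```bash
python3 -m pendant '{"travel":[[0.01,0.03,0],[0.02,0.045,0],[0.02,0.045,0],[0.02,0.045,0],[0.02,0.045,0]],"dr":[[0,0,0],[0,0,0],[0,0,0],[0,0,0],[0,0,0]],"jaw":[40,40,40,40,40]}'
python3 -m pendant '{"travel":[[0,0.03,0],[0,0.013,0],[0,0,0.005],[0,0,0],[0,0,0]],"dr":[[0,0,0],[0,0,6.6],[0,0,7],[0,0,0],[0,0,0]],"jaw":[40,40,40,40,40]}'
python3 - <<'E'
from h import *
p,im=wrist('w6'); g=cv2.cvtColor(im,cv2.COLOR_BGR2GRAY); s=ctrl.read_state(); T=s["tcp_pos"]; zt=T[2]-.0018; print(T)
# cap white disc (top face) and lug end
x,y=np.int32(proj(p,[T[0],T[1],zt+.022])); w=((g>120)*255).astype(np.uint8); m=np.zeros_like(w); cv2.circle(m,(int(x),int(y)),75,255,-1); w&=m
cs=[c for c in cv2.findContours(w,0,1)[0] if cv2.pointPolygonTest(c,(float(x),float(y)),False)>0]
c=max(cs,key=cv2.contourArea); q=pix2plane(p,c[:,0],zt+.022)[:,:2]; e=cv2.fitEllipse((q*1000).astype(np.float32)); print("disc",np.round(e[0],1),np.round(e[1],1))
cv2.imwrite("pics/c7.png",im)
E
```

```text
time_s: 12.7
tcp_pos: [0.5404, -0.007, 0.1204]
tool_rot: [[1.0, 0.0, -0.001], [0.0, -1.0, 0.0], [-0.001, -0.0, -1.0]]
wrist_force: [1.1, 0.6, -0.7]
gripper_width: 0.0547
gripper_force: 37.4
time_s: 13.2
tcp_pos: [0.5399, -0.0481, 0.1155]
tool_rot: [[0.973, -0.232, -0.002], [-0.232, -0.973, 0.001], [-0.002, -0.0, -1.0]]
wrist_force: [0.4, -0.2, -1.3]
gripper_width: 0.0546
gripper_force: 37.4
[ 0.54022603 -0.0479234   0.11579179]Traceback (most recent call last):
  File "<stdin>", line 6, in <module>
ValueError: max() iterable argument is empty
```

View pics/w6.png

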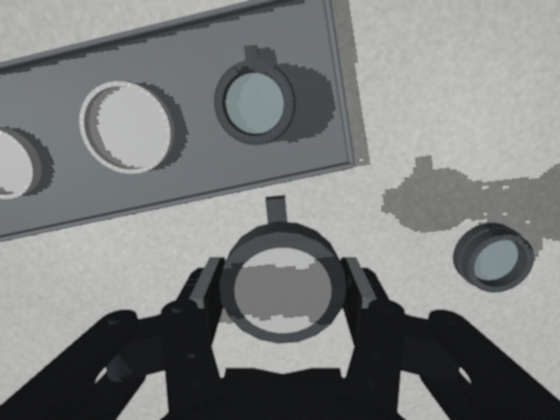

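The cap is held level with its lug at (276,208), and the seated ring is at (255,102) with its lug at (258,55). Measure the lug direction.

Run:
```python
from h import *
p,im=load('w6'); g=cv2.cvtColor(im,cv2.COLOR_BGR2GRAY); T=[.5402,-.0479,.1158]; zt=.114
L=[]
for r in range(194,224,3):
    x=np.nonzero(g[r,255:300]<75)[0]+255
    if len(x)>8: P=pix2plane(p,[((x.min()+x.max())/2,r)],zt+.007)[0][:2]; L.append(P); print(r,x.min(),x.max(),P.round(4))
# cap outline outer sides at row of centre, body top rim z=zt+.022
for r in(270,280,290): 
    print(r,g[r,214:234],g[r,334:354])
# ring in the seat: dark disc in w6; ring lug
R=(.6207,-.0486)
for r in range(44,62,3):
    print(r,g[r,238:285:2])
```

```text
197 268 283 [ 0.5783 -0.0548]
200 267 282 [ 0.5771 -0.054 ]
221 270 285 [ 0.5671 -0.053 ]
270 [63 42 22 20 19 20 18 23 33 42 49 47 45 45 47 45 44 47 47 46] [46 46 45 46 46 46 45 46 44 37 25 20 18 19 17 24 40 63 77 81]
280 [20 21 16 17 19 32 40 46 46 46 46 46 46 46 46 47 47 46 45 46] [47 46 46 46 46 46 46 45 45 44 43 34 24 25 32 32 31 27 23 23]
290 [15 19 18 20 22 29 38 46 46 46 48 46 47 47 48 47 47 47 47 59] [47 46 47 47 48 47 46 47 46 47 43 38 24 17 18 16 19 18 17 20]
44 [115 115 116 112 112 111 108 108 104 104 114 115 115 116 116 115 115 115
 116 115 116 115 115 115]
47 [115 116 116  90  78  77  78  76  75  76  99 108 108 103  90  91 107 116
 116 115 115 116 115 115]
50 [116 117 116  96  76  79  78  75  75  71  67  74  72  72  73  72  79  86
  91 115 115 115 116 116]
53 [116 116 116 102  78  79  78  77  75  75  65  72  72  73  72  72  73  73
  81 110 116 116 116 116]
56 [117 115 116 107  78  78  78  77  76  74  66  73  73  73  74  72  73  73
  74 104 116 115 116 116]
59 [116 116 115 105  79  77  78  77  74  76  71  75  73  73  72  72  73  72
  71  88 115 115 117 115]
```

```bash
python3 -c "
from h import *
togo(.62,-.0477,.0445)"
```

```text
tool travel [ 0.0776 -0.0187  0.0712]
```

```bash
python3 -m pendant '{"travel":[[0.03,-0.007,0],[0.03,-0.007,0.02],[0.0176,-0.0047,0.03],[0,0,0.021],[0,0,0]],"dr":[[0,0,0],[0,0,0],[0,0,0],[0,0,0],[0,0,0]],"jaw":[40,40,40,40,40]}'
python3 -m pendant '{"travel":[[0,0,0],[0,0,0]],"dr":[[0,0,0],[0,0,0]],"jaw":[40,40]}'
python3 -c "
from h import *
togo(.62,-.0477,.0445)"
```

```text
time_s: 13.75
tcp_pos: [0.618, -0.0469, 0.0416]
tool_rot: [[0.973, -0.232, -0.007], [-0.232, -0.973, 0.002], [-0.007, -0.0, -1.0]]
wrist_force: [-0.5, 0.2, -0.5]
gripper_width: 0.055
gripper_force: 37.4
time_s: 13.95
tcp_pos: [0.6211, -0.0483, 0.0468]
tool_rot: [[0.972, -0.234, 0.002], [-0.234, -0.972, -0.001], [0.002, 0.0, -1.0]]
wrist_force: [0.6, -1.2, -0.7]
gripper_width: 0.0546
gripper_force: 37.4
tool travel [-0.0012 -0.0004  0.0023]
```

```bash
python3 -m pendant '{"travel":[[-0.001,-0.0003,0.003],[0,0,0.002],[0,0,0],[0,0,0],[0,0,0]],"dr":[[0,0,0],[0,0,0],[0,0,0],[0,0,0],[0,0,0]],"jaw":[40,40,40,40,40]}'
python3 -m pendant '{"travel":[[0,0,0.003],[0,0,0.003],[0,0,0],[0,0,0],[0,0,0]],"dr":[[0,0,0],[0,0,0],[0,0,0],[0,0,0],[0,0,0]],"jaw":[40,40,40,40,40]}'
```

```text
time_s: 14.45
tcp_pos: [0.6196, -0.048, 0.0404]
tool_rot: [[0.972, -0.235, 0.0], [-0.235, -0.972, -0.0], [0.0, 0.0, -1.0]]
wrist_force: [0.8, -0.3, -0.5]
gripper_width: 0.0546
gripper_force: 37.4
time_s: 14.95
tcp_pos: [0.6195, -0.0479, 0.0341]
tool_rot: [[0.972, -0.235, -0.0], [-0.235, -0.972, -0.0], [-0.0, 0.0, -1.0]]
wrist_force: [0.5, 1.5, -0.4]
gripper_width: 0.0544
gripper_force: 37.4
```

```bash
python3 -m pendant '{"travel":[[0,0,0.002],[0,0,0.001],[0,0,0.001],[0,0,0],[0,0,0]],"dr":[[0,0,0],[0,0,0],[0,0,0],[0,0,0],[0,0,0]],"jaw":[40,40,40,40,40]}'
python3 -m pendant '{"travel":[[0,0,0],[0,0,0],[0,0,0],[0,0,0],[0,0,0]],"dr":[[0,0,0],[0,0,0],[0,0,0],[0,0,0],[0,0,0]],"jaw":[70,80,85,85,85]}'
python3 -m pendant '{"travel":[[0,0,-0.02],[0,0,-0.035],[0,0,-0.03],[-0.03,0.005,-0.01],[-0.05,0.01,0]],"dr":[[0,0,0],[0,0,0],[0,0,0],[0,0,-6.6],[0,0,-7]],"jaw":[100,100,100,100,100]}'
python3 -m pendant '{"travel":[[0,0,0],[0,0,0]],"dr":[[0,0,0],[0,0,0]],"jaw":[100,100]}'
python3 -c "
from h import *
p,im=wrist('w7');print(p['origin'])
x,y=np.int32(proj(p,[.62,-.048,.04]));print(x,y)
cv2.imwrite('pics/c8.png',np.hstack([ortho(p,im,(.62,-.048),.051,''),ortho(p,im,(.62,-.048),.035,'')]))
"
```

```text
time_s: 15.45
tcp_pos: [0.6195, -0.0479, 0.0309]
tool_rot: [[0.972, -0.235, 0.0], [-0.235, -0.972, -0.0], [0.0, 0.0, -1.0]]
wrist_force: [-3.0, -0.0, 5.9]
gripper_width: 0.0551
gripper_force: 38.0
time_s: 15.95
tcp_pos: [0.6195, -0.0479, 0.03]
tool_rot: [[0.972, -0.235, -0.0], [-0.235, -0.972, 0.0], [-0.0, -0.0, -1.0]]
wrist_force: [0.2, 0.6, -0.7]
gripper_width: 0.0725
gripper_force: 0.0
time_s: 16.45
tcp_pos: [0.5423, -0.05, 0.1275]
tool_rot: [[1.0, 0.006, 0.007], [0.006, -1.0, -0.002], [0.007, 0.002, -1.0]]
wrist_force: [-0.7, -0.0, 0.5]
gripper_width: 0.0855
gripper_force: 0.0
time_s: 16.65
tcp_pos: [0.5381, -0.0493, 0.1252]
tool_rot: [[1.0, -0.001, -0.0], [-0.001, -1.0, 0.0], [-0.0, -0.0, -1.0]]
wrist_force: [0.7, 0.2, 0.1]
gripper_width: 0.0853
gripper_force: 0.0
[ 0.6153863  -0.05009294  0.26806699]
279 98
```

View pics/c8.png

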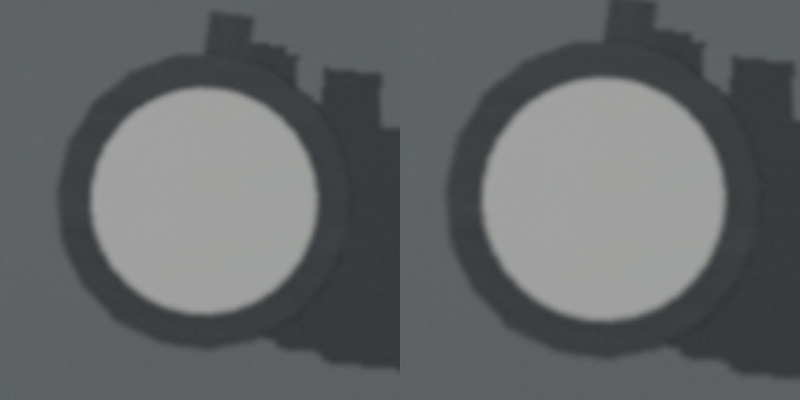

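The cap is concentric and home: contact came at the predicted height, with its lug above the ring's lug at (228,30). Next, the slim objective.

```bash
python3 -m pendant '{"travel":[[-0.02,0.01,-0.035],[-0.02,0.045,-0.03],[-0.02,0.045,-0.01],[-0.02,0.045,0],[-0.02,0.045,0]],"dr":[[0,0,0],[0,0,0],[0,0,0],[0,0,0],[0,0,0]],"jaw":[100,100,100,100,100]}'
python3 -m pendant '{"travel":[[-0.02,0.045,0],[-0.02,0.04,0],[-0.013,0.011,0],[0,0,0],[0,0,0]],"dr":[[0,0,0],[0,0,0],[0,0,0],[0,0,0],[0,0,0]],"jaw":[100,100,100,100,100]}'
python3 - <<'E'
from h import *
p,im=wrist('w8'); print(p["origin"],proj(p,[.458,-.342,.03]))
cv2.imwrite("pics/c9.png",np.hstack([cv2.resize(im[40:180,190:370],(514,400)),]))
E
```

```text
time_s: 17.2
tcp_pos: [0.4431, -0.236, 0.1974]
tool_rot: [[1.0, 0.0, 0.003], [0.0, -1.0, -0.002], [0.003, 0.002, -1.0]]
wrist_force: [1.3, -0.3, -0.1]
gripper_width: 0.0853
gripper_force: 0.0
time_s: 17.7
tcp_pos: [0.3899, -0.33, 0.1962]
tool_rot: [[1.0, -0.001, 0.001], [-0.001, -1.0, -0.0], [0.001, 0.0, -1.0]]
wrist_force: [0.0, 0.7, 0.1]
gripper_width: 0.0857
gripper_force: 0.0
[ 0.46702936 -0.33081368  0.33916203] [294.49665124 116.08976691]
```

View pics/c9.png

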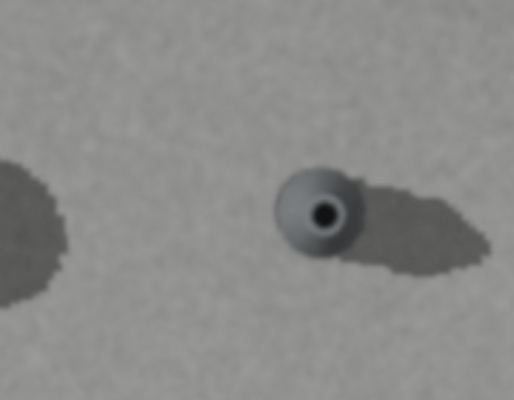

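The slim objective's nose is at pixel (303.8,115.3) and its body disc at (301.3,114.2); the body is 28 mm across, as given.

```bash
python3 -c "
from h import *
p,_=load('w8')
a=pix2plane(p,(303.8,115.3),.060)[0];b=pix2plane(p,(301.3,114.2),.042)[0];print(a,b);togo(.5*(a[0]+b[0]),.5*(a[1]+b[1]),.013)"
```

```text
[ 0.45949823 -0.34866233  0.06      ] [ 0.45995348 -0.34757998  0.042     ]
tool travel [0.0695 0.0188 0.1833]
```

```bash
python3 -m pendant '{"travel":[[0.03,0.009,0.02],[0.03,0.009,0.03],[0.0075,0,0.04],[0,0,0.04],[0,0,0.03]],"dr":[[0,0,0],[0,0,0],[0,0,0],[0,0,0],[0,0,0]],"jaw":[100,100,100,100,100]}' 35
python3 -m pendant '{"travel":[[0,0,0.015],[0,0,0.008],[0,0,0],[0,0,0],[0,0,0]],"dr":[[0,0,0],[0,0,0],[0,0,0],[0,0,0],[0,0,0]],"jaw":[100,100,100,80,60]}' 35
python3 -c "
from h import *
togo(.4597,-.3473,.013)"
```

```text
time_s: 18.25
tcp_pos: [0.4577, -0.345, 0.0337]
tool_rot: [[1.0, 0.003, -0.001], [0.003, -1.0, 0.002], [-0.001, -0.002, -1.0]]
wrist_force: [-0.9, 0.6, 0.3]
gripper_width: 0.0856
gripper_force: 0.0
time_s: 18.75
tcp_pos: [0.4576, -0.3479, 0.0145]
tool_rot: [[1.0, 0.001, 0.002], [0.001, -1.0, -0.002], [0.002, 0.002, -1.0]]
wrist_force: [0.5, 0.2, 0.7]
gripper_width: 0.0592
gripper_force: 0.0
tool travel [ 0.0021 -0.0006  0.0015]
```

```bash
python3 -m pendant '{"travel":[[0.002,-0.0006,0],[0,0,0],[0,0,0],[0,0,0],[0,0,0]],"dr":[[0,0,0],[0,0,0],[0,0,0],[0,0,0],[0,0,0]],"jaw":[50,45,40,35,30]}'
python3 -m pendant '{"travel":[[0,0,0],[0,0,0],[0,0,0],[0,0,0],[0,0,0]],"dr":[[0,0,0],[0,0,0],[0,0,0],[0,0,0],[0,0,0]],"jaw":[20,15,15,15,15]}'
```

```text
time_s: 19.25
tcp_pos: [0.4586, -0.3468, 0.0134]
tool_rot: [[1.0, -0.0, 0.0], [-0.0, -1.0, -0.0], [0.0, 0.0, -1.0]]
wrist_force: [-0.4, -0.1, 2.9]
gripper_width: 0.0261
gripper_force: 34.2
time_s: 19.75
tcp_pos: [0.4587, -0.3469, 0.0134]
tool_rot: [[1.0, 0.0, 0.0], [0.0, -1.0, -0.0], [0.0, 0.0, -1.0]]
wrist_force: [-0.9, 0.8, 5.1]
gripper_width: 0.027
gripper_force: 34.5
```

```bash
python3 -m pendant '{"travel":[[0,0,-0.01],[0,0,-0.03],[0,0,-0.04],[0,-0.01,-0.03],[0.005,-0.03,-0.02]],"dr":[[0,0,0],[0,0,0],[0,0,0],[0,0,0],[0,0,0]],"jaw":[15,15,15,15,15]}'
python3 -m pendant '{"travel":[[0.01,-0.045,0],[0.01,-0.045,0],[0.01,-0.045,0],[0.01,-0.045,0],[0.01,-0.045,0]],"dr":[[0,0,0],[0,0,0],[0,0,0],[0,0,0],[0,0,0]],"jaw":[15,15,15,15,15]}'
python3 -m pendant '{"travel":[[0.01,-0.045,0],[0.01,-0.045,0],[0.005,-0.045,0],[0.0,-0.045,0],[0,-0.04,0]],"dr":[[0,0,0],[0,0,0],[0,0,0],[0,0,0],[0,0,0]],"jaw":[15,15,15,15,15]}'
python3 -m pendant '{"travel":[[0,-0.015,0],[0,0,0],[0,0,0]],"dr":[[0,0,0],[0,0,0],[0,0,0]],"jaw":[15,15,15]}'
python3 - <<'E'
from h import *
p,im=wrist('w9'); g=cv2.cvtColor(im,cv2.COLOR_BGR2GRAY)
for n,c0,D in(("small",(.625,.156),54),("large",(.627,.051),66)):
    x,y=np.int32(proj(p,[*c0,.014])); w=((g>125)*255).astype(np.uint8); m=np.zeros_like(w); cv2.circle(m,(int(x),int(y)),50,255,-1); w&=m
    c=max(cv2.findContours(w,0,1)[0],key=cv2.contourArea); h=cv2.convexHull(c); e=cv2.fitEllipse((pix2plane(p,h[:,0],.014)[:,:2]*1000).astype(np.float32)); print(n,x,y,np.round(e[0],1),np.round(e[1],1),D)
togo(.625,.156,.06)
E
```

```text
time_s: 20.25
tcp_pos: [0.4641, -0.3091, 0.1458]
tool_rot: [[1.0, -0.003, 0.003], [-0.003, -1.0, -0.004], [0.003, 0.004, -1.0]]
wrist_force: [0.5, -0.2, -0.9]
gripper_width: 0.0264
gripper_force: 34.7
time_s: 20.75
tcp_pos: [0.5134, -0.0797, 0.1433]
tool_rot: [[1.0, -0.0, -0.0], [-0.0, -1.0, 0.0], [-0.0, -0.0, -1.0]]
wrist_force: [0.6, -0.1, -1.2]
gripper_width: 0.0268
gripper_force: 34.7
time_s: 21.25
tcp_pos: [0.538, 0.1407, 0.1431]
tool_rot: [[1.0, 0.001, -0.001], [0.001, -1.0, 0.0], [-0.001, -0.0, -1.0]]
wrist_force: [0.8, -0.4, -0.6]
gripper_width: 0.0268
gripper_force: 34.7
time_s: 21.55
tcp_pos: [0.5384, 0.1529, 0.143]
tool_rot: [[1.0, 0.001, -0.0], [0.001, -1.0, -0.001], [-0.0, 0.001, -1.0]]
wrist_force: [-0.5, 0.5, -1.5]
gripper_width: 0.0266
gripper_force: 34.8
small 277 93 [624.3 156.2] [54.7 55.1] 54
large 409 90 [626.   51.2] [66.5 68.6] 66
tool travel [ 0.0865 -0.0038  0.083 ]
```

View pics/w9.png

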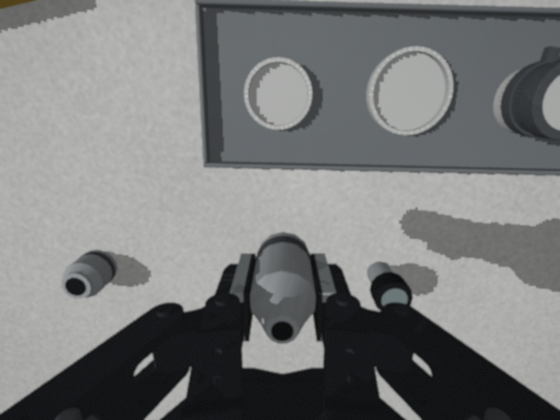

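The slim objective is held upright at (282,285), and the small cup is at (277,93): (0.6243,0.1562), 54 mm across as given. Lower it in.

```bash
python3 -m pendant '{"travel":[[0.03,-0.002,0],[0.035,-0.002,0.01],[0.021,0,0.03],[0,0,0.03],[0,0,0.02]],"dr":[[0,0,0],[0,0,0],[0,0,0],[0,0,0],[0,0,0]],"jaw":[15,15,15,15,15]}'
python3 -m pendant '{"travel":[[0,0,0.01],[0,0,0.01],[0,0,0],[0,0,0],[0,0,0]],"dr":[[0,0,0],[0,0,0],[0,0,0],[0,0,0],[0,0,0]],"jaw":[15,15,15,15,15]}'
python3 -c "
from h import *
togo(.624,.157,.0204)"
```

```text
time_s: 22.1
tcp_pos: [0.6243, 0.1548, 0.0505]
tool_rot: [[1.0, -0.003, -0.003], [-0.003, -1.0, -0.001], [-0.003, 0.001, -1.0]]
wrist_force: [-0.3, 0.0, -1.3]
gripper_width: 0.0265
gripper_force: 34.8
time_s: 22.6
tcp_pos: [0.6255, 0.1574, 0.0346]
tool_rot: [[1.0, 0.0, 0.002], [0.0, -1.0, 0.0], [0.002, -0.0, -1.0]]
wrist_force: [0.1, 0.3, -0.8]
gripper_width: 0.0268
gripper_force: 34.8
tool travel [-0.0015  0.0004  0.0141]
```

```bash
python3 -m pendant '{"travel":[[-0.0015,0,0.005],[0,0,0.005],[0,0,0.002],[0,0,0.001],[0,0,0]],"dr":[[0,0,0],[0,0,0],[0,0,0],[0,0,0],[0,0,0]],"jaw":[15,15,15,15,15]}'
python3 -m pendant '{"travel":[[0,0,0.001],[0,0,0],[0,0,0]],"dr":[[0,0,0],[0,0,0],[0,0,0]],"jaw":[15,15,15]}'
```

```text
time_s: 23.1
tcp_pos: [0.6227, 0.1574, 0.0204]
tool_rot: [[1.0, 0.0, -0.001], [0.0, -1.0, -0.0], [-0.001, 0.0, -1.0]]
wrist_force: [-2.8, -0.3, 3.2]
gripper_width: 0.0265
gripper_force: 35.1
time_s: 23.4
tcp_pos: [0.6228, 0.1574, 0.0204]
tool_rot: [[1.0, 0.0, -0.0], [0.0, -1.0, -0.0], [-0.0, 0.0, -1.0]]
wrist_force: [-5.5, -0.3, 8.9]
gripper_width: 0.0268
gripper_force: 35.6
```

```bash
python3 -m pendant '{"travel":[[0,0,-0.001],[0,0,0],[0,0,0],[0,0,0],[0,0,0]],"dr":[[0,0,0],[0,0,0],[0,0,0],[0,0,0],[0,0,0]],"jaw":[15,35,45,55,65]}'
python3 -m pendant '{"travel":[[0,0,-0.02],[0,0,-0.03],[0,0,-0.04],[0,0,-0.04],[0,0,-0.04]],"dr":[[0,0,0],[0,0,0],[0,0,0],[0,0,0],[0,0,0]],"jaw":[75,80,100,100,100]}'
python3 -m pendant '{"travel":[[-0.03,-0.03,0],[-0.045,-0.03,0],[-0.045,-0.03,0],[-0.045,-0.03,0],[-0.045,-0.035,0]],"dr":[[0,0,0],[0,0,0],[0,0,0],[0,0,0],[0,0,0]],"jaw":[100,100,100,100,100]}'
python3 -m pendant '{"travel":[[-0.02,-0.015,0],[0,0,0],[0,0,0]],"dr":[[0,0,0],[0,0,0],[0,0,0]],"jaw":[100,100,100]}'
python3 - <<'E'
from h import *
p,im=wrist('w10'); print(p["origin"],proj(p,[.464,.328,.03]),ctrl.read_state()["tcp_pos"])
cv2.imwrite("pics/c10.png",cv2.resize(im[0:210,100:380],(800,600)))
E
```

```text
time_s: 23.9
tcp_pos: [0.6231, 0.1573, 0.0199]
tool_rot: [[1.0, 0.0, -0.0], [0.0, -1.0, -0.0], [-0.0, 0.0, -1.0]]
wrist_force: [0.1, -0.9, -0.4]
gripper_width: 0.0553
gripper_force: 0.0
time_s: 24.4
tcp_pos: [0.6228, 0.1573, 0.1915]
tool_rot: [[1.0, 0.0, -0.0], [0.0, -1.0, 0.0], [-0.0, -0.0, -1.0]]
wrist_force: [0.5, -0.4, 0.0]
gripper_width: 0.0853
gripper_force: 0.0
time_s: 24.9
tcp_pos: [0.4269, 0.3018, 0.1901]
tool_rot: [[1.0, -0.001, 0.0], [-0.001, -1.0, 0.0], [0.0, -0.0, -1.0]]
wrist_force: [0.3, 0.5, -0.4]
gripper_width: 0.0853
gripper_force: 0.0
time_s: 25.2
tcp_pos: [0.4088, 0.3165, 0.1904]
tool_rot: [[1.0, 0.002, 0.001], [0.002, -1.0, -0.0], [0.001, 0.0, -1.0]]
wrist_force: [-0.0, 0.3, -0.4]
gripper_width: 0.0857
gripper_force: 0.0
[0.48595795 0.3159461  0.33334394] [269.2397283  130.97942706] [0.40950512 0.31606043 0.19029457]
```

View pics/c10.png

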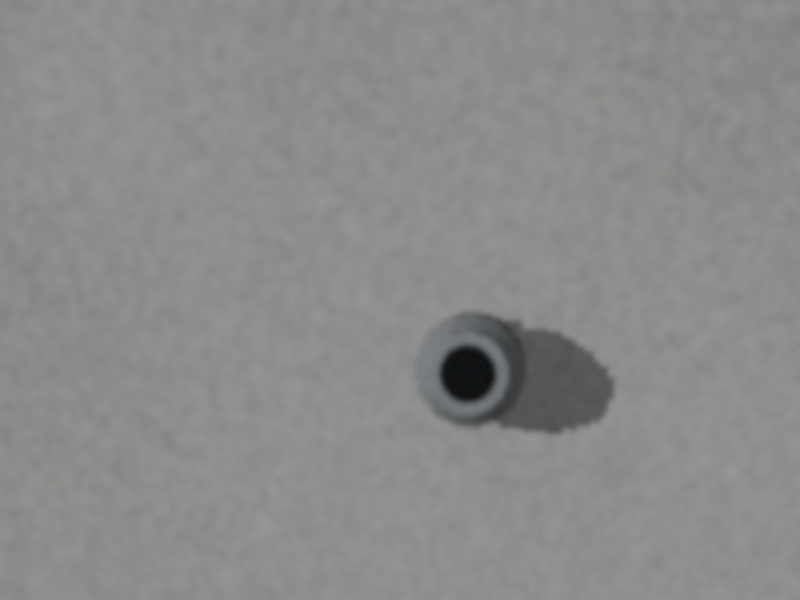

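The stout objective's nose is at pixel (263.8,130.9) and its body at (264.9,128.5).

```bash
python3 -c "
from h import *
p,_=load('w10')
a=pix2plane(p,(263.8,130.9),.038)[0];b=pix2plane(p,(264.9,128.5),.028)[0];print(a,b);togo(.5*(a[0]+b[0]),.5*(a[1]+b[1])+.0008,.006)"
```

```text
[0.46463994 0.33254609 0.038     ] [0.46607945 0.3320595  0.028     ]
tool travel [ 0.0557 -0.017   0.1843]
```

```bash
python3 -m pendant '{"travel":[[0.03,-0.009,0.02],[0.0257,-0.008,0.03],[0,0,0.04],[0,0,0.04],[0,0,0.03]],"dr":[[0,0,0],[0,0,0],[0,0,0],[0,0,0],[0,0,0]],"jaw":[100,100,100,100,100]}' 35
python3 -m pendant '{"travel":[[0,0,0.015],[0,0,0.008],[0,0,0],[0,0,0],[0,0,0]],"dr":[[0,0,0],[0,0,0],[0,0,0],[0,0,0],[0,0,0]],"jaw":[100,100,100,90,80]}' 35
python3 -c "
from h import *
togo(.4653,.3331,.006)"
```

```text
time_s: 25.75
tcp_pos: [0.4652, 0.3314, 0.0272]
tool_rot: [[1.0, -0.002, -0.002], [-0.002, -1.0, -0.001], [-0.002, 0.001, -1.0]]
wrist_force: [0.5, 1.2, 0.1]
gripper_width: 0.0855
gripper_force: 0.0
time_s: 26.25
tcp_pos: [0.4657, 0.3335, 0.0084]
tool_rot: [[1.0, -0.0, 0.002], [-0.0, -1.0, 0.001], [0.002, -0.001, -1.0]]
wrist_force: [-0.7, 0.6, 0.5]
gripper_width: 0.0683
gripper_force: 0.0
tool travel [-0.0004  0.0004  0.0024]
```

```bash
python3 -m pendant '{"travel":[[0,0.0004,0.0025],[0,0,0],[0,0,0],[0,0,0],[0,0,0]],"dr":[[0,0,0],[0,0,0],[0,0,0],[0,0,0],[0,0,0]],"jaw":[70,60,50,40,30]}'
python3 -m pendant '{"travel":[[0,0,0],[0,0,0],[0,0,0],[0,0,0],[0,0,0]],"dr":[[0,0,0],[0,0,0],[0,0,0],[0,0,0],[0,0,0]],"jaw":[25,25,25,25,25]}'
python3 -m pendant '{"travel":[[0,0,-0.01],[0,0,-0.03],[0,0,-0.04],[0,0.01,-0.03],[0.01,0.03,-0.02]],"dr":[[0,0,0],[0,0,0],[0,0,0],[0,0,0],[0,0,0]],"jaw":[25,25,25,25,25]}'
```

```text
time_s: 26.75
tcp_pos: [0.4645, 0.333, 0.0052]
tool_rot: [[1.0, 0.0, 0.0], [0.0, -1.0, 0.0], [0.0, -0.0, -1.0]]
wrist_force: [-2.0, 0.2, 4.6]
gripper_width: 0.0345
gripper_force: 34.5
time_s: 27.25
tcp_pos: [0.4646, 0.333, 0.0052]
tool_rot: [[1.0, 0.0, 0.0], [0.0, -1.0, 0.0], [0.0, -0.0, -1.0]]
wrist_force: [-2.0, -0.0, 6.3]
gripper_width: 0.0344
gripper_force: 34.6
time_s: 27.75
tcp_pos: [0.4744, 0.2946, 0.1375]
tool_rot: [[1.0, 0.003, 0.003], [0.003, -1.0, 0.002], [0.003, -0.002, -1.0]]
wrist_force: [1.6, -0.2, -1.5]
gripper_width: 0.0346
gripper_force: 35.3
```

```bash
python3 -m pendant '{"travel":[[0.03,0.04,0],[0.03,0.045,0],[0.03,0.045,0],[0.03,0.045,0],[0.02,0.045,0]],"dr":[[0,0,0],[0,0,0],[0,0,0],[0,0,0],[0,0,0]],"jaw":[25,25,25,25,25]}'
python3 -m pendant '{"travel":[[0.01,0.02,0],[0.0,0,0.03],[0,0,0.03],[0,0,0.02],[0,0,0]],"dr":[[0,0,0],[0,0,0],[0,0,0],[0,0,0],[0,0,0]],"jaw":[25,25,25,25,25]}'
python3 -m pendant '{"travel":[[0,0,0],[0,0,0]],"dr":[[0,0,0],[0,0,0]],"jaw":[25,25]}'
python3 -c "
from h import *
togo(.626,.052,.0122)"
```

```text
time_s: 28.25
tcp_pos: [0.609, 0.0813, 0.1349]
tool_rot: [[1.0, 0.0, 0.001], [0.0, -1.0, 0.0], [0.001, -0.0, -1.0]]
wrist_force: [0.4, 1.4, -1.8]
gripper_width: 0.0344
gripper_force: 35.3
time_s: 28.75
tcp_pos: [0.6148, 0.063, 0.0513]
tool_rot: [[1.0, -0.0, -0.007], [-0.0, -1.0, 0.001], [-0.007, -0.001, -1.0]]
wrist_force: [-0.5, 0.4, -2.0]
gripper_width: 0.0344
gripper_force: 35.4
time_s: 28.95
tcp_pos: [0.6188, 0.0631, 0.0563]
tool_rot: [[1.0, 0.0, 0.003], [0.0, -1.0, -0.0], [0.003, 0.0, -1.0]]
wrist_force: [-0.1, 0.2, -0.9]
gripper_width: 0.0345
gripper_force: 35.4
tool travel [0.007  0.0111 0.0441]
```

```bash
python3 -m pendant '{"travel":[[0.007,0.011,0],[0,0,0.015],[0,0,0.01],[0,0,0],[0,0,0]],"dr":[[0,0,0],[0,0,0],[0,0,0],[0,0,0],[0,0,0]],"jaw":[25,25,25,25,25]}'
python3 -m pendant '{"travel":[[0,0,0.006],[0,0,0.005],[0,0,0.003],[0,0,0],[0,0,0]],"dr":[[0,0,0],[0,0,0],[0,0,0],[0,0,0],[0,0,0]],"jaw":[25,25,25,25,25]}'
python3 -c "
from h import *
togo(.626,.052,.0122)"
```

```text
time_s: 29.45
tcp_pos: [0.6239, 0.0522, 0.0287]
tool_rot: [[1.0, 0.0, -0.002], [0.0, -1.0, 0.0], [-0.002, -0.0, -1.0]]
wrist_force: [0.2, -0.2, -0.7]
gripper_width: 0.0345
gripper_force: 35.4
time_s: 29.95
tcp_pos: [0.6247, 0.0521, 0.0156]
tool_rot: [[1.0, 0.0, -0.0], [0.0, -1.0, 0.0], [-0.0, -0.0, -1.0]]
wrist_force: [-0.4, 0.1, -1.7]
gripper_width: 0.0347
gripper_force: 35.4
tool travel [0.0013 0.0001 0.0034]
```

```bash
python3 -m pendant '{"travel":[[0.001,0,0.002],[0,0,0.001],[0,0,0.001],[0,0,0],[0,0,0]],"dr":[[0,0,0],[0,0,0],[0,0,0],[0,0,0],[0,0,0]],"jaw":[25,25,25,25,25]}'
```

```text
time_s: 30.45
tcp_pos: [0.6259, 0.052, 0.0122]
tool_rot: [[1.0, 0.0, 0.001], [0.0, -1.0, -0.0], [0.001, 0.0, -1.0]]
wrist_force: [-1.3, 0.0, 3.8]
gripper_width: 0.0349
gripper_force: 35.8
```

```bash
python3 -m pendant '{"travel":[[0,0,0],[0,0,0],[0,0,0],[0,0,0],[0,0,0]],"dr":[[0,0,0],[0,0,0],[0,0,0],[0,0,0],[0,0,0]],"jaw":[35,45,55,65,70]}'
python3 -m pendant '{"travel":[[0,0,-0.02],[0,0,-0.03],[0,0,-0.04],[0,0,-0.04],[0,0,-0.04]],"dr":[[0,0,0],[0,0,0],[0,0,0],[0,0,0],[0,0,0]],"jaw":[75,80,100,100,100]}'
python3 -m pendant '{"travel":[[-0.03,0,-0.01],[-0.04,0,0],[-0.03,0,0],[0,0,0],[0,0,0]],"dr":[[0,0,0],[0,0,0],[0,0,0],[0,0,0],[0,0,0]],"jaw":[100,100,100,100,100]}'
python3 - <<'E'
from h import *
p,im=wrist('w11'); s=ctrl.camera("scene"); t=ctrl.camera("top")
cv2.imwrite("pics/final.png",np.vstack([cv2.resize(im[20:260],(700,300)),cv2.resize(s[150:300,100:460],(700,292))]))
E
```

```text
time_s: 30.95
tcp_pos: [0.6256, 0.0521, 0.0113]
tool_rot: [[1.0, -0.0, -0.0], [-0.0, -1.0, 0.0], [-0.0, -0.0, -1.0]]
wrist_force: [0.9, 0.7, -0.0]
gripper_width: 0.06
gripper_force: 0.0
time_s: 31.45
tcp_pos: [0.6254, 0.0521, 0.1829]
tool_rot: [[1.0, 0.0, -0.0], [0.0, -1.0, 0.0], [-0.0, -0.0, -1.0]]
wrist_force: [1.1, 0.3, 0.5]
gripper_width: 0.0855
gripper_force: 0.0
time_s: 31.95
tcp_pos: [0.5257, 0.0521, 0.1921]
tool_rot: [[1.0, 0.0, 0.001], [0.0, -1.0, -0.0], [0.001, 0.0, -1.0]]
wrist_force: [0.9, 0.2, 0.0]
gripper_width: 0.0854
gripper_force: 0.0
```

View pics/final.png

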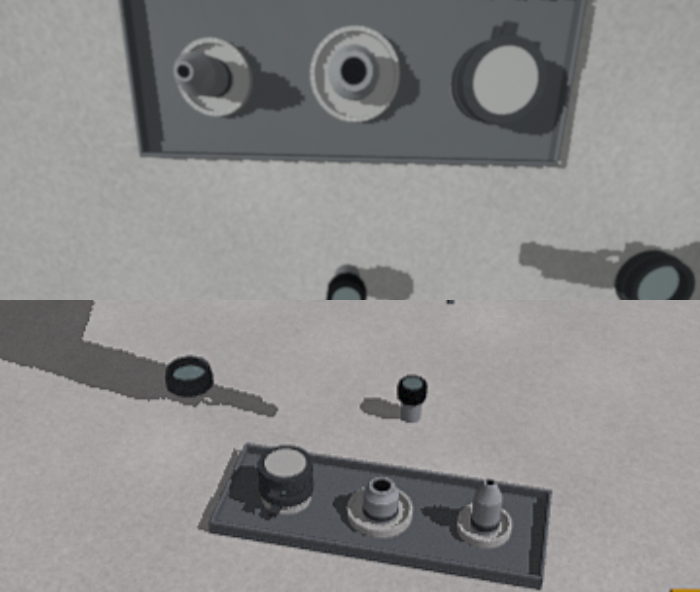

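Both objectives stand upright in their cups, at (200,75) and (355,72). The cap and ring are stacked level on the seat at (505,80), and the eyepiece and plain ring are untouched.

```bash
python3 -c "
from bench import ctrl
print(ctrl.finish_job())"
```

```text
the job is handed in; nothing more can be done
None
```

The job is handed in after about 32 s of robot time: the final pictures show both objectives upright in their cups, the ring and cap home on the seat with their lugs over the notches, and the eyepiece and plain ring still standing where they were.

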